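# Hold the slide clip open around the card's edge

### The job

Squeeze the two handles of the clip on the slide rail so that its jaws gape before they reach the card, and with the clip held well open slide its carriage along the rail fully up to the end stop, so that the open jaws stand either side of the card's upright edge. Do not push the card, and leave the snow globe and the glue stick beside the rail where they stand. Finish there still holding: the gripper keeps squeezing the handles with the clip gaping around the card, and does not let go.

Things in the scene. Friction and masses are not known exactly. Their poses are not given: they have to be found in the camera images.
- rig: Clip slide fixed to the desk: aluminium plate 360 x 80 x 8 mm with a steel rail 16 mm wide, top 20 mm above the desk, along its middle. Origin: centre of the plate's underside. x runs along the rail in the sliding direction, from the clip towards the card; y left of that; z up. Two dark stop lugs (30 mm high) at x = 42 to 50 mm stop the carriage.
- clip (a point): Middle of the white plastic spring clip on the grey carriage, between its two upright pivot pins (y = +10 and -10 mm), 50 mm above the desk; axes as the rig's; moves along the rig's x from -90 to +20 mm. Two levers side by side like a clothes peg lying flat, upright plates 4 mm thick, 38 to 62 mm above the desk. Carriage below: 44 mm long, 34 mm wide, 20 to 34 mm above the desk.
- handles (a point): Where to grip the clip's handles: midway between them, 38 mm behind (-x of) clip, 50 mm above the desk. From above, closing along the rig's y. Handles reach 50 mm back from the pivots and flare apart: shut, the outer faces are 52 mm apart at the ends; squeezed fully they are parallel, outer faces 24 mm apart.
- jaws (a point): Tip of the shut jaws, 42 mm ahead (+x) of clip, 50 mm above the desk. The jaws touch here when shut; fully open, the tips stand 25 mm apart.
- carriage (a joint): Carriage position along the rail, m: 0 = farthest from the card, 0.11 = against the end stop. Starts at 0 to 0.06; stays where it is left (friction about 1.5 N). The jaw tips reach the card's edge at about 0.094.
- jaw_left (a joint): Angle of the lever on the +y side, rad: 0 = shut, 0.28 = fully open (handle at its limit, where it may be held squeezed). Its spring shuts it; at the handle's end it takes about 3 N to start and 6 N to open it fully. Well open means more than 0.19.
- jaw_right (a joint): The same for the lever on the -y side; also grows as it opens, 0 to 0.28 rad.
- card_stand: Stiff paper card 105 mm long, 74 mm high, 3 mm thick, standing upright along the rig's x in a loose, heavy steel foot (80 x 43 x 22 mm, together 0.7 to 1.05 kg) on the rig's base plate. Origin: centre of the foot's underside; x along the card, its -x end facing the clip. Card spans x = -52.5 to +52.5 mm, z = 16 to 90 mm above the origin (which lies 8 mm above the desk).
- card_edge (a point): Middle of the card's upright edge that faces the clip, 50 mm above the desk, level with the jaws. With the carriage at its stop it lies about 26 mm ahead of clip, 16 mm inside the jaw tips.
- snow_globe: Bystander beside the rail: glass snow globe on a wooden base, 68 mm wide, 85 mm high, loose. Origin: centre of its underside.
- glue_stick: Bystander beside the card: upright glue stick, 28 mm wide, 92 mm high, loose. Origin: centre of its underside.
Not all that is in view belongs to the job. There is more than one size of the card_stand; the job needs the middle-sized.

How it is judged:
On the way, in this order (a step that is already met when the one before it is completed fails the run):
1. the clip is squeezed open (both levers beyond 0.19 rad) while its jaws are still short of the card (value of joint each of jaw_left, jaw_right above 0.19 rad and value of joint carriage below 0.093 m), for 0.15 s.
2. the gaping clip stands at the end stop (value of joint each of jaw_left, jaw_right above 0.19 rad and value of joint carriage above 0.106 m), for 0.2 s.
At the end, for the whole second after the job is handed in: The carriage rests within 4 mm of its end stop, both clip levers are held open beyond 0.19 rad (of 0.28) by the fingers (more than 3 N), and the card's edge, not shifted by more than 5 mm, stands between the open jaws (all of step 2 and velocity of joint carriage between -0.01 and 0.01 m/s and x of card_edge in the frame of clip between 0.018 and 0.034 m and y of card_edge in the frame of clip between -0.007 and 0.007 m and contact force between the fingers and rig above 3 N and distance of card_edge from where it was at the start of the episode below 0.005 m); the arm keeps its last pose, push and grip.
It fails at once if the card is pushed more than 6 mm (distance of card_edge from where it was at the start of the episode above 0.006 m).
It fails at once if the snow globe or the glue stick is shifted more than 25 mm or tipped (distance of any of snow_globe, glue_stick from where it was at the start of the episode above 0.025 m or angle between any of snow_globe, glue_stick's own z axis and vertical above 0.35 rad).
It also fails if it takes over 29 s, if anything falls off the work surface, if the arm or the gripper's body presses on something with over 40 N, if the wrist force passes 120 N, or if a joint passes its speed limit or range.

### The arm

A 6-joint arm with a two-finger parallel gripper is mounted at the origin on the work surface. World frame = base frame: x ahead of the robot, y to its left, z up, the work surface at z = 0. Lengths are in m, angles in rad, forces in N, time in s.
With the tool pointing down it reaches from about 0.375 to 0.975 m from the base axis. Payload 3.8 kg.
Tool frame: the origin (TCP) lies midway between the tips of the shut fingers; the grasp point (between the pads) lies grip_point_offset behind it (grip_point_offset is the distance from the TCP to the grasp point, in m); z points along the fingers, y is the direction in which the jaws open and shut (so a half turn about z gives the same grasp; the last joint's range is limited). The gripper opens to 88 mm and grips with 3 to 60 N. Pads are 18 mm wide; open, the fingers measure 123 mm over their backs; the gripper's body (75 mm by 187 mm) begins 45 mm behind the grasp point.
Start: joints at [1.201, 0.264, 1.604, -0, 1.274, -0.037], TCP at [0.221, 0.638, 0.239] pointing down, gripper open.
Joint ranges: [-2.63, 2.63], [-0.94, 2.18], [0.31, 2.57], [-1.31, 4.45], [0, 2.66], [-2.55, 2.55]. Speed limits (rad/s): [2.57, 2.57, 3.14, 3.14, 3.14, 3.14].

### API

Orientations are given as a rotation vector (axis times angle).
In Python, from bench import * gives the robot as it stands. The module is installed in compiled form; this text tells all that it offers.
- The arm moves only by the tool carry_out, never from a script. Its argument "rows" is a list of rows, each a list of 6 numbers: the shift along the tool's x, y, z in mm, then the turn, a rotation vector about the tool's x, y, z in degrees. A call has 1 to 20 rows; each row shifts and turns the pose as measured when the row begins, along the tool's axes as they then stand; what a row does not reach is not made up. A row lasts 1/8 s, in which the tool goes at most 62.5 mm and 10.7 degrees, less where a joint would pass 70% of its speed; a pose out of reach is approached as far as the arm can. A call with a gripper value outside its range is refused whole. "grip" is the opening, from -1 (shut) to 1 (fully open), so that 0 is half open, set as the call begins (left out, the last holds). The fingers move at their own pace and stop on an object; the grip force is fixed at half the most. Time passes only in rows, so rows that do not move let the fingers close. It gives the time, the measured TCP pose, the force and the opening at its end, in the units of the state.
- observe(): the state, without advancing time (a new reading comes with each control period).
- read_camera(name): name is "scene" or "top" or "wrist"; returns the picture (400x640x3 uint8, red, green, blue); there is no depth.
- get_calibration(name): a dict with "mtx" (3x3 intrinsics, pixels), "k1" (the pictures are not rectified: a ray, as slopes to the right and down, at radius r is drawn at 1 + k1 r^2 times it, then the intrinsics apply), "R" (3x3) and "t" (3): a world point X has camera coordinates R X + t; the wrist camera has in their place "hand_eye" (4x4, takes a point from camera to tool coordinates, whose origin is the TCP and whose axes are the flange's). Camera axes: x right, y down, z forward; pixel columns grow to the right and rows downward; lengths in m; the calibration is good to about 2 mm. A picture is of the moment at which its call begins: read the wrist's pose just before it. get_calibration takes no time and is no camera call.
- hand_in(): hands the job in, once; it reports no verdict.
Trained networks look in the newest picture that a camera, given by its name, has taken for a name from the list of things; names that differ only in an ending like _2 or _b are one class to them, and where a whole thing is asked for, a point or a joint stands for the part that bears it (a point fixed in the world has none). Each returns a list of dicts, best first, with "score" (0 to 1); they miss things now and then, are a little off and sometimes report something else, mostly with a low value. They report only what shows in the picture. A call takes as long as a camera call. They do not tell look-alikes from the thing itself.
- search_frame(camera, target): "location" ([column, row] in pixels, amid what is visible of it).
The state is a dict: "clock": time; "q": joint angles; "dq": joint speeds; "joint_efforts": joint torques, N m; "ee_pos": TCP position; "ee_rot": TCP orientation; "wrist_force": force on the tool from outside, world axes, zero at the start; "wrist_torque": the same for the moment, N m; "grip_width": finger opening in m.
Only numpy, scipy, OpenCV 4.12 (cv2) and the standard library are available. Lean on these libraries where they do the work, as an engineer would, in place of code of your own. Each camera call takes 0.05 s, during which the arm holds its last target.

## Working session

There is one attempt and no reset: what is moved stays moved. The work goes in short steps, Python scripts to look and compute and a tool call to move; the robot and the scene stay as the last step left them, time stands still between calls to the robot, and variables do not carry over. Pictures are saved under pics/ and viewed, and the job is handed in when it is done.

Besides the shell and the picture viewer there is one more tool, called after ">>>" by a JSON object that holds its "op" and its "data". carry_out: Moves the arm, as the interface text tells. Its arguments: {"type":"object","properties":{"rows":{"type":"array"},"grip":{"type":"number"}},"required":["rows"]}

```bash
mkdir -p pics
python3 - <<'E'
from bench import *
import cv2, numpy as np
s=observe()
for k in s: print(k,np.round(s[k],4))
for c in ["scene","top","wrist"]:
    im=read_camera(c); cv2.imwrite(f"pics/{c}0.png",im[:,:,::-1])
    cal=get_calibration(c)
    for k in cal: print(c,k,np.round(cal[k],4).tolist())
for c in ["scene","top"]:
    for t in ["clip","handles","jaws","card_edge","card_stand","snow_globe","glue_stick","rig"]:
        print(c,t,[(np.round(d["location"]).tolist(),round(d["score"],2)) for d in search_frame(c,t)][:4])
print(observe()["clock"])
E
```

```text
clock 0.0
q [ 1.2011  0.2648  1.6053 -0.      1.2737 -0.0369]
dq [ 0.0003 -0.0007  0.0003 -0.0016 -0.0003  0.0002]
joint_efforts [-5.00000e-04 -5.02128e+01 -3.56866e+01  7.27000e-02  2.94000e-02
 -2.00000e-04]
ee_pos [0.2203 0.6373 0.2374]
ee_rot [-0.5203 -3.0978  0.0034]
wrist_force [-0.665   0.6531  0.5243]
wrist_torque [-0.0477 -0.0545 -0.0206]
grip_width 0.0881
scene mtx [[381.4638, 0.0, 326.0312], [0.0, 381.4638, 197.279], [0.0, 0.0, 1.0]]
scene k1 -0.053
scene R [[0.0574, 0.9983, 0.0027], [0.7346, -0.0404, -0.6773], [-0.6761, 0.0408, -0.7357]]
scene t [-0.1535, -0.3707, 1.1299]
top mtx [[478.3533, 0.0, 323.2813], [0.0, 478.3533, 205.7018], [0.0, 0.0, 1.0]]
top k1 -0.0905
top R [[-0.0118, -0.9999, -0.008], [-0.9946, 0.0126, -0.1029], [0.1029, 0.0067, -0.9947]]
top t [0.1241, 0.5845, 0.9597]
wrist mtx [[358.8285, 0.0, 322.2099], [0.0, 358.8285, 192.3401], [0.0, 0.0, 1.0]]
wrist k1 0.0182
wrist hand_eye [[0.0003, -0.9659, -0.2589, 0.0672], [1.0, 0.0004, -0.0004, 0.0003], [0.0004, -0.2589, 0.9659, -0.1469], [0.0, 0.0, 0.0, 1.0]]
scene clip [([268.0, 190.0], 0.65)]
scene handles [([
[... 171 characters left out ...]
scene card_stand [([462.0, 194.0], 0.84), ([367.0, 241.0], 0.83), ([349.0, 176.0], 0.64)]
scene snow_globe [([276.0, 199.0], 0.57), ([281.0, 242.0], 0.56)]
scene glue_stick [([344.0, 143.0], 0.81), ([280.0, 242.0], 0.68)]
scene rig [([275.0, 201.0], 0.74)]
top clip [([377.0, 235.0], 0.98)]
top handles [([375.0, 238.0], 0.69)]
top jaws [([375.0, 237.0], 0.64)]
top card_edge [([302.0, 248.0], 0.96), ([291.0, 178.0], 0.82), ([198.0, 210.0], 0.65)]
top card_stand [([289.0, 178.0], 0.86), ([194.0, 211.0], 0.58), ([296.0, 244.0], 0.56), ([384.0, 242.0], 0.4)]
top snow_globe [([362.0, 178.0], 0.66), ([371.0, 235.0], 0.6)]
top glue_stick [([294.0, 288.0], 0.61)]
top rig [([360.0, 241.0], 0.72)]
0.95
```

View pics/scene0.png

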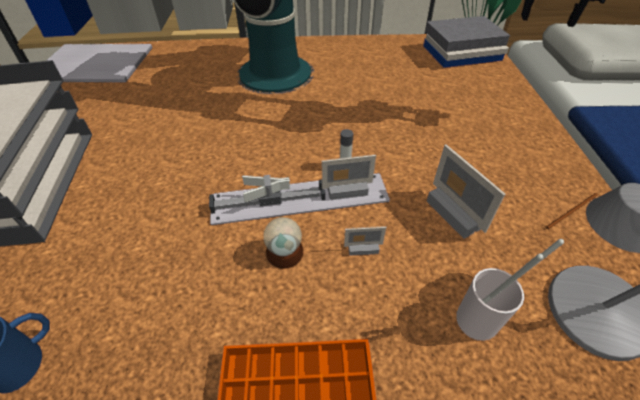

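View pics/top0.png

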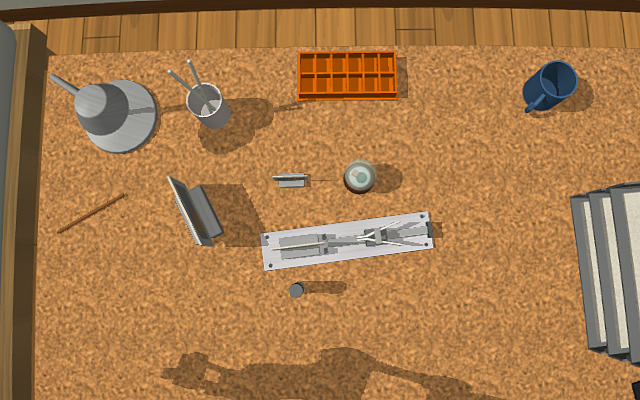

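View pics/wrist0.png

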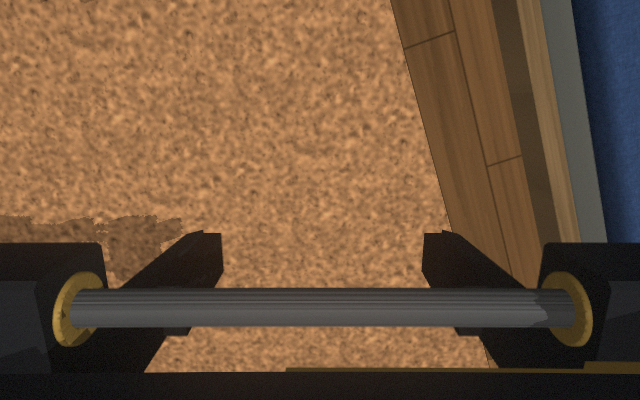

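The scene picture shows the rig at about (300,200), with the snow globe at (283,240) and the glue stick at (346,145). In the top picture the clip is at about (375,237), the card on the plate at (300,245), the globe at (360,177) and the glue stick at (296,290). The larger and smaller card stands are look-alikes off the rig. I'll zoom in for precise points.

Run:
```python
import cv2
im=cv2.imread("pics/top0.png"); c=im[200:280,250:450]; cv2.imwrite("pics/topz.png",cv2.resize(c,None,fx=4,fy=4,interpolation=cv2.INTER_CUBIC))
im=cv2.imread("pics/scene0.png"); c=im[130:230,200:400]; cv2.imwrite("pics/scenez.png",cv2.resize(c,None,fx=4,fy=4,interpolation=cv2.INTER_CUBIC))
```

```text
(no output)
```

View pics/topz.png

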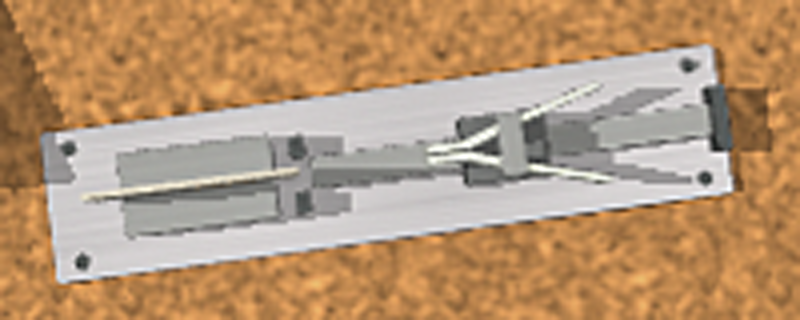

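View pics/scenez.png

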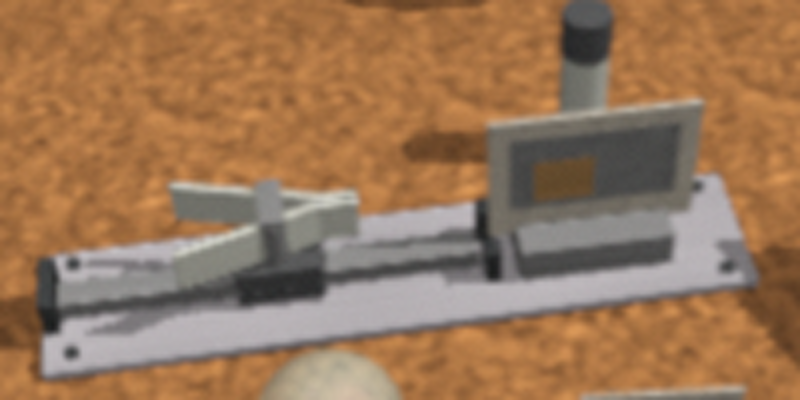

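```bash
cat > h.py <<'E'
import numpy as np, cv2
from bench import *
from scipy.optimize import least_squares
from scipy.spatial.transform import Rotation as Rot
def proj(cal,X,R=None,t=None):
    R=np.array(cal["R"]) if R is None else R; t=np.array(cal["t"]) if t is None else t
    c=np.atleast_2d(X)@R.T+t; s=c[:,:2]/c[:,2:]; s=s*(1+cal["k1"]*(s**2).sum(1,keepdims=True))
    K=np.array(cal["mtx"]); return s@K[:2,:2].T+K[:2,2]
def wristRt(cal,s):
    T=np.eye(4);T[:3,:3]=Rot.from_rotvec(s["ee_rot"]).as_matrix();T[:3,3]=s["ee_pos"]
    M=np.linalg.inv(T@np.array(cal["hand_eye"])); return M[:3,:3],M[:3,3]
def rig2w(p,P):
    c,s=np.cos(p[2]),np.sin(p[2]); P=np.atleast_2d(P).astype(float)
    return np.c_[p[0]+c*P[:,0]-s*P[:,1], p[1]+s*P[:,0]+c*P[:,1], P[:,2]]
E
cat > fit.py <<'E'
from h import *
ct,cs=get_calibration("top"),get_calibration("scene")
z=lambda l,o:np.array(l)/4+np.array(o)-0.375
tp=z([(42,132),(712,45),(733,190),(60,283)],(250,200))
sp=z([(42,378),(757,284),(715,176)],(200,130))
# x along +y world: top-left = card end; image up = +x world = rig y negative
# plate far-end corners
TP=np.array([[.18,-.04,.008],[-.18,-.04,.008],[-.18,.04,.008],[.18,.04,.008]])
SP=np.array([[-.18,-.04,.008],[.18,-.04,.008],[.18,.04,.008]])
tc=z([(600,85),(612,180),(430,150)],(250,200))
def res(p,only=None):
    r1=(proj(ct,rig2w(p,TP))-tp).ravel(); r2=(proj(cs,rig2w(p,SP))-sp).ravel()
    if only=="t": return r1
    if only=="s": return r2
    return np.r_[r1,r2]
for o in ["t","s",None]:
    f=least_squares(res,[.5,0,1.6],args=(o,)); print(o,np.round(f.x,4),np.round(f.fun,1))
p=f.x
pt=least_squares(res,[.5,0,1.6],args=("t",)).x
def r3(q):
    C=np.array([[q[0]-.05,-.026,.062],[q[0]-.05,.026,.062],[q[0]+.042,0,.062]])
    return (proj(ct,rig2w(pt,C))-tc).ravel()
g=least_squares(r3,[-.05]); print("clip x",g.x,g.fun)
for n,P in [("clip",[g.x[0],0,.05]),("handles",[g.x[0]-.038,0,.05])]: print(n,rig2w(pt,P),rig2w(p,P))
E
python3 fit.py
```

```text
t [0.5146 0.069  1.6909] [-0.6  0.   0.4 -0.7  0.8  0.5 -0.6  0.1]
s [0.5157 0.0688 1.6901] [-1.3  0.1  0.7 -0.4  0.7 -0.3]
None [0.515  0.0689 1.6904] [-0.6 -0.2  0.4 -0.8  0.9  0.4 -0.5 -0.1 -1.1 -0.1  0.7 -0.7  0.6 -0.6]
clip x [-0.05885463] [ 0.13748444 -1.61212142  0.9436096   0.45201438 -1.07286232  1.16336283]
clip [[0.52169775 0.01055552 0.05      ]] [[0.5219923  0.01046643 0.05      ]]
handles [[ 0.52625092 -0.02717072  0.05      ]] [[ 0.52652625 -0.02726212  0.05      ]]
```

```bash
cat > rel.py <<'E'
from h import *
import bench
p=np.array([.5148,.0689,1.6906])
s=observe(); R=Rot.from_rotvec(s["ee_rot"]).as_matrix()
print("gpo",bench.grip_point_offset, s["clock"],s["ee_pos"],s["grip_width"],s["wrist_force"])
ty=R[:,1]; rx=np.array([np.cos(p[2]),np.sin(p[2]),0]); ry=np.array([-rx[1],rx[0],0])
print("tool axes\n",R.round(3))
for sg in (1,-1):
  Rd=np.c_[sg*rx,-sg*ry,[0,0,-1]]
  print("x",sg,"turn in tool deg",np.degrees(Rot.from_matrix(R.T@Rd).as_rotvec()).round(2))
import sys
gz=float(sys.argv[1]) if len(sys.argv)>1 else .053
h=rig2w(p,[float(sys.argv[2]) if len(sys.argv)>2 else -.0585-.038,0,gz-bench.grip_point_offset])[0]
d=h-s["ee_pos"]; print("target",h.round(4),"world d",d.round(4),"tool shift mm",(R.T@d*1000).round(1))
q=np.array([[ (s["ee_pos"]-np.r_[p[:2],0])@rx,(s["ee_pos"]-np.r_[p[:2],0])@ry]]); print("tcp in rig",q.round(4))
E
python3 rel.py
python3 - <<'E'
from h import *
p=np.array([.5148,.0689,1.6906])
ct,cs=get_calibration("top"),get_calibration("scene")
def tri(a,b):
    return least_squares(lambda X:np.r_[(proj(ct,X)-a).ravel(),(proj(cs,X)-b).ravel()],[.5,0,.05])
def rel(X): return np.array([(X[:2]-p[:2])@[np.cos(p[2]),np.sin(p[2])],(X[:2]-p[:2])@[-np.sin(p[2]),np.cos(p[2])],X[2]]).round(3)
for n,a,b in [("globe",(360,177),(283,238)),("glue top",(296,289),(346,133))]:
    f=tri(a,b); print(n,f.x.round(3),f.fun.round(1),"rig",rel(f.x))
E
```

```text
gpo 0.0187 0.95 [0.22052975 0.63795651 0.23871144] 0.08800269051762317 [ 0.66563011 -0.08363054  0.75572394]
tool axes
 [[-0.945  0.327  0.   ]
 [ 0.327  0.945  0.   ]
 [-0.     0.    -1.   ]]
x 1 turn in tool deg [ 0.    0.   64.07]
x -1 turn in tool deg [  -0.      0.   -115.93]
target [ 0.5263 -0.0269  0.0343] world d [ 0.3058 -0.6649 -0.2044] tool shift mm [-506.2 -528.5  204.4]
tcp in rig [[0.6001 0.2241]]
globe [0.643 0.041 0.043] [-0.2  0.  -0.2  0. ] rig [-0.043 -0.124  0.043]
glue top [0.42  0.171 0.094] [ 0.  0.  0. -0.] rig [0.112 0.082 0.094]
```

Run:
```python
from h import *
s=observe(); R=Rot.from_rotvec(s["ee_rot"])
d=np.array([.3058,-.6649,-.05])/14*1000
for i in range(14):
    Ri=R*Rot.from_rotvec([0,0,np.radians(64/14*i)]); print(Ri.inv().apply(d).round(0).tolist())
```

```text
[-36.0, -38.0, 4.0]
[-39.0, -35.0, 4.0]
[-42.0, -32.0, 4.0]
[-44.0, -28.0, 4.0]
[-46.0, -24.0, 4.0]
[-48.0, -21.0, 4.0]
[-49.0, -17.0, 4.0]
[-51.0, -13.0, 4.0]
[-52.0, -9.0, 4.0]
[-52.0, -5.0, 4.0]
[-52.0, -0.0, 4.0]
[-52.0, 4.0, 4.0]
[-52.0, 8.0, 4.0]
[-51.0, 12.0, 4.0]
```

>>> {"op": "carry_out", "data": {"rows": [[-36,-38,4,0,0,4.6],[-39,-35,4,0,0,4.6],[-42,-32,4,0,0,4.6],[-44,-28,4,0,0,4.6],[-46,-24,4,0,0,4.6],[-48,-21,4,0,0,4.6],[-49,-17,4,0,0,4.6],[-51,-13,4,0,0,4.6],[-52,-9,4,0,0,4.6],[-52,-5,4,0,0,4.6],[-52,0,4,0,0,4.6],[-52,4,4,0,0,4.6],[-52,8,4,0,0,4.6],[-51,12,4,0,0,4.6]], "grip": 1}}

```text
clock: 2.7
ee_pos: [0.5237, -0.0493, 0.1841]
ee_rot: [2.123, 2.309, 0.021]
wrist_force: [0.2, 0.6, 0.4]
grip_width: 0.0881
```

```bash
python3 rel.py
```

```text
gpo 0.0187 2.7 [ 0.52365267 -0.04930216  0.18414786] 0.08810622715413365 [0.24679824 0.58595474 0.35551827]
tool axes
 [[-0.084  0.996  0.013]
 [ 0.996  0.084  0.006]
 [ 0.005  0.013 -1.   ]]
x 1 turn in tool deg [ 0.76 -0.28 -2.06]
x -1 turn in tool deg [ -0.43  -1.18 177.93]
target [ 0.5263 -0.0269  0.0343] world d [ 0.0027  0.0224 -0.1498] tool shift mm [ 21.3   2.6 150. ]
tcp in rig [[-0.1184  0.0053]]
```

>>> {"op": "carry_out", "data": {"rows": [[20,2,20,0.8,-0.3,-2],[0,0,20,0,0,0],[0,0,0,0,0,0]]}}

```text
clock: 3.08
ee_pos: [0.5264, -0.0347, 0.1441]
ee_rot: [2.095, 2.338, -0.001]
wrist_force: [-0.9, 0.2, 0.1]
grip_width: 0.0881
```

```bash
python3 rel.py
python3 - <<'E'
from h import *
p=np.array([.5148,.0689,1.6906])
s=observe(); im=read_camera("wrist"); cv2.imwrite("pics/wrist1.png",im[:,:,::-1])
c=get_calibration("wrist"); R,t=wristRt(c,s)
v=im[:,:,::-1].copy()
x=-.0585
for P in [(x-.05,.026,.062),(x-.05,-.026,.062),(x+.042,0,.062),(.18,.04,.008),(.18,-.04,.008),(-.18,.04,.008),(.0755,0,.098),(.042,.0,.02)]:
    u=proj(c,rig2w(p,P),R,t)[0]; print(P,u.round(1)); 
    if 0<u[0]<640 and 0<u[1]<400: cv2.circle(v,tuple(int(a) for a in u),3,(0,0,255),1)
cv2.imwrite("pics/wrist1a.png",v)
E
```

```text
gpo 0.0187 3.075 [ 0.52640763 -0.03468807  0.1441164 ] 0.08805559647289422 [-0.87302378  0.19496796  0.08265435]
tool axes
 [[-0.109  0.994  0.001]
 [ 0.994  0.109 -0.002]
 [-0.002  0.001 -1.   ]]
x 1 turn in tool deg [ 0.06  0.1  -0.6 ]
x -1 turn in tool deg [ 1.600e-01 -9.000e-02  1.794e+02]
target [ 0.5263 -0.0269  0.0343] world d [-1.000e-04  7.800e-03 -1.098e-01] tool shift mm [  7.9   0.7 109.8]
tcp in rig [[-0.1042  0.0009]]
(-0.10850000000000001, 0.026, 0.062) [285.6 206.5]
(-0.10850000000000001, -0.026, 0.062) [363.5 205.7]
(-0.0165, 0, 0.062) [323.2  59.5]
(0.18, 0.04, 0.008) [ 251.4 -291.6]
(0.18, -0.04, 0.008) [ 388.2 -293.3]
(-0.18, 0.04, 0.008) [278.5 267. ]
(0.0755, 0, 0.098) [ 321.6 -178.4]
(0.042, 0.0, 0.02) [322.2 -28.2]
```

View pics/wrist1a.png

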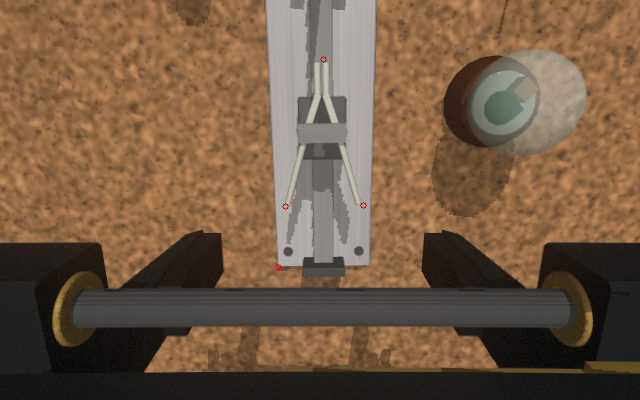

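The wrist picture shows the handles' ends at about (287,206) and (361,205), which agrees with the fitted model. The globe is at (515,105), clear of the fingers. I'm descending now.

>>> {"op": "carry_out", "data": {"rows": [[8,0.5,30,0,0,-0.6],[0,0,30,0,0,0],[0,0,30,0,0,0],[0,0,15,0,0,0],[0,0,0,0,0,0]]}}

```text
clock: 3.75
ee_pos: [0.5335, -0.0259, 0.0451]
ee_rot: [2.072, 2.343, 0.013]
wrist_force: [0.7, -0.1, 0.4]
grip_width: 0.0881
```

```bash
python3 rel.py
python3 - <<'E'
from h import *
im=read_camera("wrist"); cv2.imwrite("pics/wrist2.png",im[:,:,::-1])
E
```

```text
gpo 0.0187 3.75 [ 0.53347616 -0.02591491  0.04506851] 0.088142235103174 [ 0.69377341 -0.12816035  0.35975045]
tool axes
 [[-0.122  0.992  0.016]
 [ 0.993  0.122 -0.003]
 [-0.005  0.016 -1.   ]]
x 1 turn in tool deg [0.89 0.26 0.15]
x -1 turn in tool deg [  -0.42    1.4  -179.85]
target [ 0.5263 -0.0269  0.0343] world d [-0.0071 -0.001  -0.0108] tool shift mm [-0.1 -7.4 10.7]
tcp in rig [[-0.0964 -0.0072]]
```

View pics/wrist2.png

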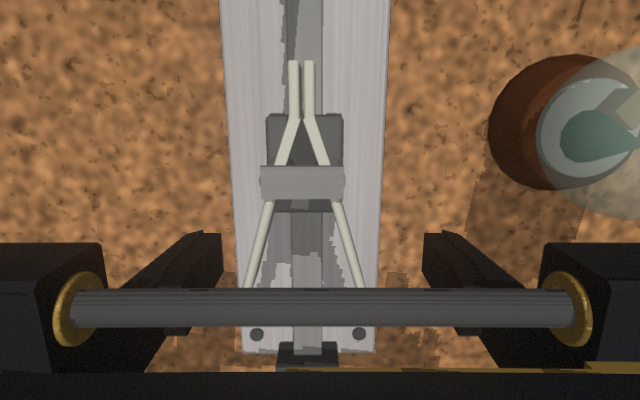

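The picture shows the clip about 8 mm left of the finger midline, with the jaws at column 301 against a midline of 322. That matches the measured lateral drift, so I'll correct it.

>>> {"op": "carry_out", "data": {"rows": [[0,-7.4,5,0.9,0.2,0.1],[0,0,5,0,0,0],[0,0,0,0,0,0]]}}

```text
clock: 4.18
ee_pos: [0.5288, -0.0272, 0.0382]
ee_rot: [2.08, 2.347, 0.004]
wrist_force: [0.3, 0.5, 0.2]
grip_width: 0.0881
```

```bash
python3 rel.py
python3 - <<'E'
from h import *
im=read_camera("wrist"); cv2.imwrite("pics/wrist3.png",im[:,:,::-1])
E
```

```text
gpo 0.0187 4.175 [ 0.52881453 -0.02722525  0.03815712] 0.08805273576280483 [0.27477545 0.47368624 0.17795278]
tool axes
 [[-0.12   0.993  0.006]
 [ 0.993  0.12  -0.002]
 [-0.002  0.005 -1.   ]]
x 1 turn in tool deg [0.31 0.13 0.03]
x -1 turn in tool deg [  -0.21    0.48 -179.96]
target [ 0.5263 -0.0269  0.0343] world d [-0.0025  0.0003 -0.0039] tool shift mm [ 0.6 -2.4  3.8]
tcp in rig [[-0.0971 -0.0024]]
```

View pics/wrist3.png

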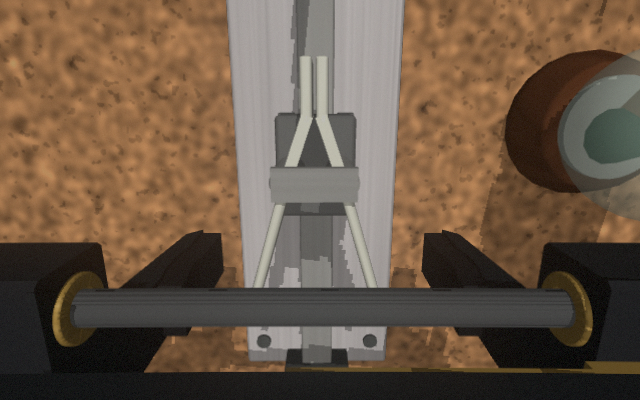

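>>> {"op": "carry_out", "data": {"rows": [[0.6,-2.6,3.5,0.3,0.1,0],[0,0,0,0,0,0]]}}

```text
clock: 4.47
ee_pos: [0.5264, -0.027, 0.0349]
ee_rot: [2.083, 2.35, -0.0]
wrist_force: [-1.2, 0.3, -0.1]
grip_width: 0.0879
```

```bash
python3 rel.py
```

```text
gpo 0.0187 4.475 [ 0.52638442 -0.02700783  0.03490404] 0.08786845811394202 [-1.20879871  0.34159759 -0.10801932]
tool axes
 [[-0.12   0.993  0.001]
 [ 0.993  0.12  -0.001]
 [-0.001  0.001 -1.   ]]
x 1 turn in tool deg [0.03 0.04 0.03]
x -1 turn in tool deg [-6.0000e-02  5.0000e-02 -1.7997e+02]
target [ 0.5263 -0.0269  0.0343] world d [-0.0001  0.0001 -0.0006] tool shift mm [ 0.1 -0.   0.6]
tcp in rig [[-0.0966 -0.    ]]
```

Aligned to within a millimetre. Now I'll squeeze.

>>> {"op": "carry_out", "data": {"rows": [[0,0,0,0,0,0],[0,0,0,0,0,0],[0,0,0,0,0,0],[0,0,0,0,0,0],[0,0,0,0,0,0],[0,0,0,0,0,0],[0,0,0,0,0,0],[0,0,0,0,0,0]], "grip": -1}}

```text
clock: 5.48
ee_pos: [0.5259, -0.0276, 0.035]
ee_rot: [2.083, 2.351, -0.002]
wrist_force: [-1.0, -1.1, -0.2]
grip_width: 0.023
```

```bash
python3 rel.py
python3 - <<'E'
from h import *
im=read_camera("wrist"); cv2.imwrite("pics/wrist4.png",im[:,:,::-1])
im=read_camera("top"); cv2.imwrite("pics/top4.png",cv2.resize(im[200:280,250:450,::-1],None,fx=4,fy=4,interpolation=cv2.INTER_CUBIC))
E
```

```text
gpo 0.0187 5.475 [ 0.52591442 -0.02759925  0.03495066] 0.022971111088008755 [-0.99637748 -1.11931113 -0.15624753]
tool axes
 [[-0.12   0.993 -0.001]
 [ 0.993  0.12  -0.001]
 [-0.001 -0.001 -1.   ]]
x 1 turn in tool deg [-0.04  0.08  0.04]
x -1 turn in tool deg [-1.2000e-01 -6.0000e-02 -1.7996e+02]
target [ 0.5263 -0.0269  0.0343] world d [ 0.0004  0.0007 -0.0007] tool shift mm [0.6 0.5 0.6]
tcp in rig [[-0.0971  0.0005]]
```

View pics/wrist4.png

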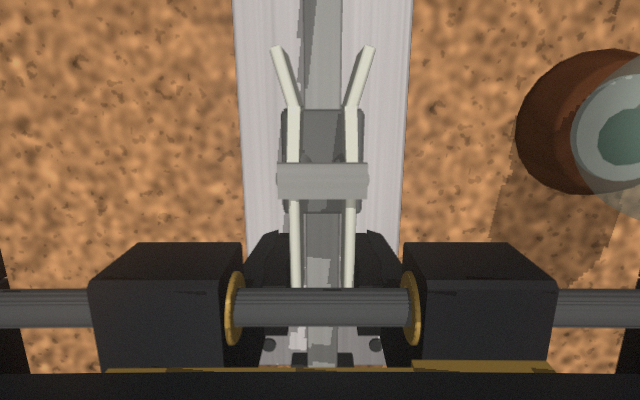

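View pics/top4.png

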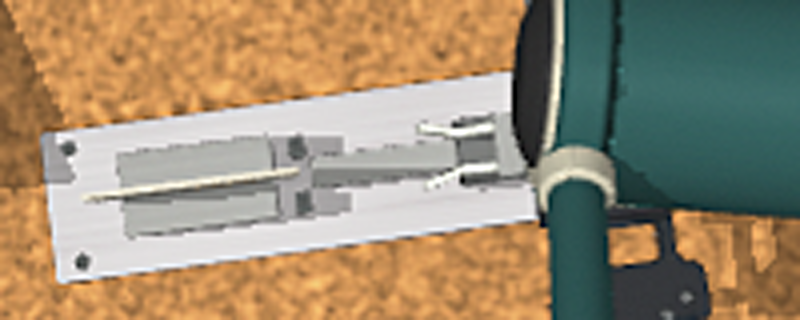

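Both pictures show the clip squeezed fully open: the handles are parallel, the opening is 23 mm and the jaw tips are at (277,48) and (370,48), still well short of the card. I'll slide it along the rail in short stages and check for drift.

>>> {"op": "carry_out", "data": {"rows": [[8,0,0,0,0,0],[8,0,0,0,0,0],[8,0,0,0,0,0],[8,0,0,0,0,0],[0,0,0,0,0,0]]}}

```text
clock: 6.2
ee_pos: [0.5218, 0.007, 0.035]
ee_rot: [2.083, 2.351, -0.002]
wrist_force: [-0.4, -0.0, 0.9]
grip_width: 0.0227
```

```bash
python3 rel.py .053 -0.018
```

```text
gpo 0.0187 6.2 [0.52177685 0.00699097 0.03495812] 0.02270904038864482 [-0.35765873 -0.04070379  0.86490733]
tool axes
 [[-0.121  0.993 -0.   ]
 [ 0.993  0.121 -0.001]
 [-0.001 -0.    -1.   ]]
x 1 turn in tool deg [-0.03  0.06  0.06]
x -1 turn in tool deg [-9.0000e-02 -4.0000e-02 -1.7994e+02]
target [0.517  0.051  0.0343] world d [-0.0048  0.044  -0.0007] tool shift mm [44.3  0.5  0.6]
tcp in rig [[-0.0623  0.0005]]
```

>>> {"op": "carry_out", "data": {"rows": [[8,0,0,0,0,0],[8,0,0,0,0,0],[4,0,0,0,0,0],[0,0,0,0,0,0]]}}

```text
clock: 6.7
ee_pos: [0.5192, 0.0283, 0.0349]
ee_rot: [2.083, 2.351, -0.002]
wrist_force: [-0.4, -1.3, 1.1]
grip_width: 0.0228
```

```bash
python3 rel.py .053 -0.018
python3 - <<'E'
from h import *
im=read_camera("wrist"); cv2.imwrite("pics/wrist5.png",im[:,:,::-1])
im=read_camera("top"); cv2.imwrite("pics/top5.png",cv2.resize(im[200:280,250:450,::-1],None,fx=4,fy=4,interpolation=cv2.INTER_CUBIC))
E
```

```text
gpo 0.0187 6.7 [0.51919884 0.02832451 0.03493684] 0.022840179745916206 [-0.38615239 -1.30861729  1.11167279]
tool axes
 [[-0.121  0.993 -0.   ]
 [ 0.993  0.121 -0.001]
 [-0.001 -0.    -1.   ]]
x 1 turn in tool deg [-0.03  0.06  0.07]
x -1 turn in tool deg [-1.0000e-01 -4.0000e-02 -1.7993e+02]
target [0.517  0.051  0.0343] world d [-0.0022  0.0227 -0.0006] tool shift mm [22.8  0.5  0.6]
tcp in rig [[-0.0408  0.0005]]
```

View pics/wrist5.png

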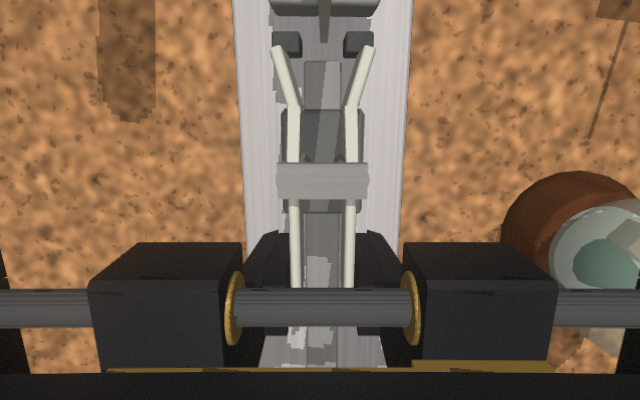

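View pics/top5.png

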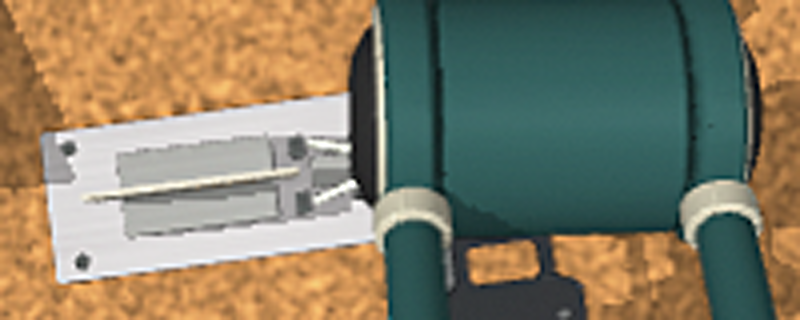

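Still gaping. The card's edge is at column 323 in the wrist picture, midway between the tips at 277 and 370. I'll continue to the stop.

>>> {"op": "carry_out", "data": {"rows": [[7,0,0,0,0,0],[6,0,0,0,0,0],[5,0,0,0,0,0],[0,0,0,0,0,0]]}}

```text
clock: 7.3
ee_pos: [0.517, 0.047, 0.0349]
ee_rot: [2.084, 2.351, -0.002]
wrist_force: [-0.8, -0.3, 0.1]
grip_width: 0.0236
```

>>> {"op": "carry_out", "data": {"rows": [[2,0,0,0,0,0],[2,0,0,0,0,0],[0,0,0,0,0,0]]}}

```text
clock: 7.68
ee_pos: [0.5166, 0.0499, 0.035]
ee_rot: [2.081, 2.35, -0.004]
wrist_force: [-0.8, -0.5, 0.4]
grip_width: 0.0229
```

```bash
python3 rel.py .053 -0.018
python3 - <<'E'
from h import *
im=read_camera("wrist"); cv2.imwrite("pics/wrist6.png",im[:,:,::-1])
E
```

```text
gpo 0.0187 7.675 [0.51662816 0.04992843 0.03501117] 0.022874690403457475 [-0.79178495 -0.45661048  0.37548345]
tool axes
 [[-0.121  0.993 -0.   ]
 [ 0.993  0.121 -0.003]
 [-0.003 -0.    -1.   ]]
x 1 turn in tool deg [-0.03  0.19  0.08]
x -1 turn in tool deg [-3.0000e-01 -4.0000e-02 -1.7992e+02]
target [0.517  0.051  0.0343] world d [ 0.0003  0.0011 -0.0007] tool shift mm [1.1 0.5 0.7]
tcp in rig [[-0.0191  0.0005]]
```

View pics/wrist6.png

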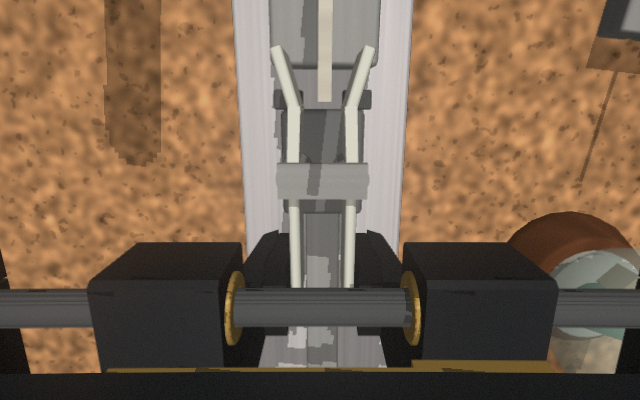

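The jaws straddle the card edge at column 325 and the carriage is nearly at the lugs (row 108). I'll edge forward until the wrist force shows the stop.

>>> {"op": "carry_out", "data": {"rows": [[1.5,0,0,0,0,0],[1.5,0,0,0,0,0],[0,0,0,0,0,0]]}}

```text
clock: 8.1
ee_pos: [0.5167, 0.0499, 0.0351]
ee_rot: [2.078, 2.349, -0.009]
wrist_force: [-0.8, 0.5, -0.1]
grip_width: 0.0225
```

>>> {"op": "carry_out", "data": {"rows": [[1.5,0,0,0,0,0],[1.5,0,0,0,0,0]]}}

```text
clock: 8.35
ee_pos: [0.5166, 0.0501, 0.0352]
ee_rot: [2.073, 2.348, -0.014]
wrist_force: [-0.4, -10.3, 1.3]
grip_width: 0.0229
```

```bash
python3 rel.py .053 -0.018
python3 - <<'E'
from h import *
im=read_camera("wrist")[:,:,::-1]; cv2.imwrite("pics/wrist7.png",cv2.resize(im[0:230,230:420],None,fx=2.6,fy=2.6,interpolation=cv2.INTER_CUBIC))
im=read_camera("scene"); cv2.imwrite("pics/scene7.png",cv2.resize(im[130:270,200:400,::-1],None,fx=4,fy=4,interpolation=cv2.INTER_CUBIC))
s=observe(); print(s["wrist_force"],s["ee_pos"],s["dq"])
E
```

```text
gpo 0.0187 8.35 [0.51662554 0.05011019 0.03519584] 0.02293160660920247 [ -0.38403746 -10.34133784   1.32834662]
tool axes
 [[-0.124  0.992  0.001]
 [ 0.992  0.124 -0.013]
 [-0.013 -0.001 -1.   ]]
x 1 turn in tool deg [-0.04  0.75  0.24]
x -1 turn in tool deg [-1.1700e+00 -6.0000e-02 -1.7975e+02]
target [0.517  0.051  0.0343] world d [ 0.0003  0.0009 -0.0009] tool shift mm [0.9 0.4 0.9]
tcp in rig [[-0.0189  0.0004]]
[  1.24055581 -10.6431156    0.84881704] [0.51665529 0.0501127  0.03520557] [-0.00173354 -0.00138323  0.00091775  0.00161121 -0.00057307 -0.00135127]
```

View pics/wrist7.png

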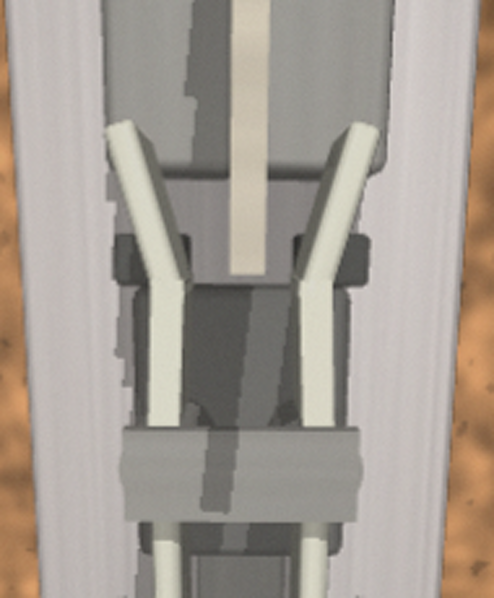

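View pics/scene7.png

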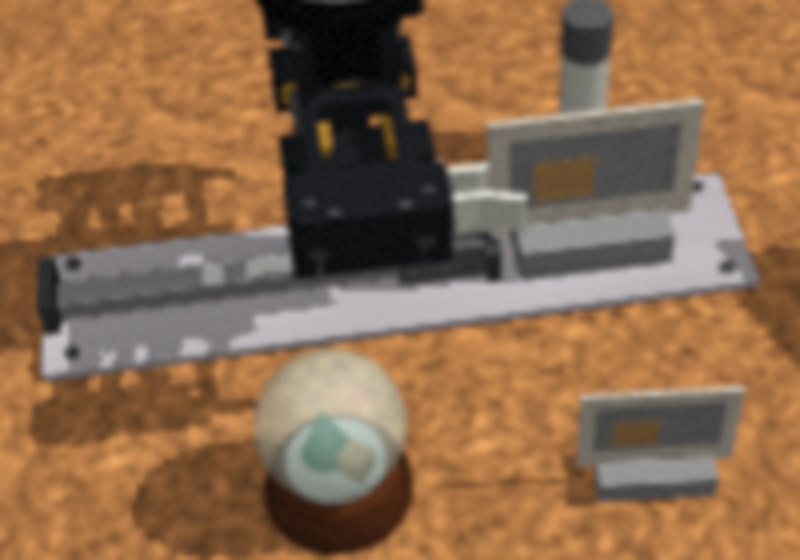

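The carriage's front face sits against the lugs, with a steady stop reaction of about 10 N. The card edge is centred between the open jaws, and the card's corners sit at the same pixels as in the first scene picture. I'm handing in.

Run:
```python
from h import *
print(hand_in()); s=observe(); print(s["clock"],s["wrist_force"],s["ee_pos"],s["grip_width"])
```

```text
the job is handed in; nothing more can be done
None
the job is handed in; nothing more can be done
```

I squeezed the clip open well short of the card, at a carriage position of about 0.03 m. I then slid it to the end stop while holding it open, and handed the job in still gripping. The last clock reading before the final two pictures was 8.35 s of the 29 s allowed.

Last checks before hand-in:
- **Clip:** the gripper opening was about 23 mm and the handles were parallel, so both levers look fully open. This is slightly under the stated 24 mm. I read the levers from the pictures, not from joint values.
- **End stop:** in the picture the carriage's front face is against the stop lugs. The TCP stopped advancing and the wrist force held at about 10 N.
- **Card:** its edge stands nearly midway between the open jaws, and it looks unmoved compared with the first scene picture.
- **Snow globe and glue stick:** both look upright and in place. I did not measure their positions again.

No check failed. The tool was tilted about 0.75° from pushing against the stop. During the descent it drifted up to 7 mm sideways, and I corrected that before squeezing. Hand-in reports no verdict, and I could take no readings after it.

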